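Slide the finished order into its pigeonhole and flip the marker

TASK

The round pot of cream standing loose in front of the collection rack is the next customer's order. Slide it along the counter with the fingertips, without lifting or tipping it, into the empty pigeonhole until it stops against the back, and then flip the marker tag on top of that same pigeonhole right over its hinge, so that it lies flat against the sloping panel with its tick face showing. Leave the other two pigeonholes, their goods and tags, and the padlock on the counter as they are.

Things in the scene. Friction and masses are not known exactly. Their poses are not given: they have to be found in the camera images.
- polish_pot_center (a point): Loose round pot of cream, tan lid on a white base, 65 mm across and 29 mm high, about 0.12 kg, standing upright on the counter in front of the rack. The point is its centre, half-way up (14.5 mm above the counter).
- unit_free: The empty one of three equal plywood pigeonholes, side by side 85 mm apart in a fixed rack; its place varies. Origin on the counter under the unit; x points in from the mouth, y left seen from in front, z up. Opening 76 wide, 42 high (mm), its floor the counter. Side walls (4 thick) start at x = -32, roof (top z = 47) at x = -20, back stop x = 17. A rail behind, x = 50 to 67, z up to 33.
- unit_free_home (a point): Where the pot's centre is when home against the back stop of the empty pigeonhole: x = -15.5 mm, y = 0, z = 14.5 mm in unit_free, axes parallel to it. The pot then stands 16 mm out of the mouth.
- unit_free_pin (a point): Middle of the hinge pin of the empty pigeonhole's marker tag: x = 14 mm, z = 92 mm in unit_free, axes parallel to it; the pin runs along y. A sloping panel, 60 degrees from level and facing the front, runs from just behind the pin down to the roof, its foot at x = -6 mm. Cheeks beside it reach 8 mm above the pin; behind and above the pin nothing but the tag stands.
- tag_free (a joint): Angle of this white marker tag. 0: stands up from the pin, leaning 30 degrees back, raised ring in front; grows as it tips to the front; pi: turned right over, flat on the panel below the pin, raised tick in front. Starts between 0 and 0.3. 60 mm wide, 4 thick, reaches 48 mm from the pin. Stiff hinge: stays where left, turns with about 0.5 N at its edge.
- tag_free_edge (a point): Middle of the free edge of that tag, 47 mm from its hinge pin; its z axis points from the pin to the edge.
- unit_spool: Like unit_free, but this pigeonhole holds a thread spool. Same size and axes.
- tag_spool (a joint): Angle of the marker tag of the pigeonhole with the spool, as tag_free; already turned over (about pi) and must stay so.
- thread_spool: Blue thread spool with wooden ends, 28 mm across, 38 mm high, standing loose in its pigeonhole. Origin: centre of its underside.
- unit_pads: Like unit_free, but this pigeonhole holds heel pads. Same size and axes.
- tag_pads (a joint): Angle of the marker tag of the pigeonhole with the heel pads, as tag_free; already turned over (about pi) and must stay so.
- heel_pads: Black stack of heel pads, 46 x 52 x 18 mm, lying loose in its pigeonhole. Origin: centre of its underside.
- padlock: Small brass padlock, 61 x 40 x 16 mm, lying loose on the counter to the left of the work, near the card terminal. Origin: centre of its underside.
There are look-alikes about, which are no part of the job. What is shaped like the part that bears polish_pot_center but turquoise is not meant.

How it is judged:
By the outcome, as a careful person would: the job done as asked, in the order asked, and still so for the second after the job is handed in, with the robot touching nothing.
It also fails if it takes over 64 s, if anything falls off the work surface, if the arm or the gripper's body presses on something with over 40 N, if the wrist force passes 120 N, or if a joint passes its speed limit or range.

ROBOT

A 7-joint arm with a two-finger parallel gripper is mounted at the origin on a cart in front of the work surface, level with it; the furniture and walls round the work are solid. World frame = base frame: x ahead of the robot, y to its left, z up, the work surface at z = 0. Lengths are in m, angles in rad, forces in N, time in s.
With the tool pointing down it reaches from about 0.4 to 0.875 m from the base axis. Payload 4.4 kg.
Tool frame: the origin (TCP) lies midway between the tips of the shut fingers; the grasp point (between the pads) lies 19 mm behind it; z points along the fingers, y is the line along which they close (so a half turn about z gives the same grasp; the last joint's range is limited). The gripper opens to 85 mm and grips with 20 to 120 N. Pads are 22 mm wide; open, the fingers measure 114 mm over their backs; the gripper's body (76 mm by 85 mm) begins 54 mm behind the grasp point. The pads swing forward as they close: fully open they stand 13 mm farther back than shut.
Start: joints at [1.056, 0.628, 0.038, 1.517, -0.027, 0.996, -0.02], TCP at [0.282, -0.586, 0.231] pointing down, gripper open.
Joint ranges: [-3.06, 3.06], [-0.37, 2.12], [-1.25, 1.32], [0.18, 2.47], [-1.1, 4.24], [0.23, 1.98], [-2.94, 2.94]. Speed limits (rad/s): [2.57, 2.57, 3.14, 3.14, 3.14, 3.14, 3.14].

INTERFACE

Orientations are given as a unit quaternion [w, x, y, z].
In Python, from rig import bot, imaging gives the robot as it stands. The module is installed in compiled form; this text tells all that it offers.
- The arm moves only by the tool drive_tool, never from a script. Its argument "deltas" is one flat list of numbers, 7 for each row, row after row: the closure in counts, from 0 (fully open) to 255 (shut), then the shift along the tool's x, y, z in mm, then the turn, a rotation vector about the tool's x, y, z in rad. A call has 1 to 20 rows; each row shifts and turns the commanded pose from where the row before left it, along the tool's axes as they then stand; what a row does not reach is not made up. A row lasts 1/8 s, in which the tool goes at most 62.5 mm and 10.7 degrees, less where a joint would pass 70% of its speed; a pose out of reach is approached as far as the arm can. A call with a gripper value outside its range is refused whole. The fingers move at their own pace and stop on an object; "newtons" is the grip in N (left out, the last holds). Time passes only in rows, so rows that do not move let the fingers close. It gives the time, the measured TCP pose, the force, the opening and the grip force at its end, in the units of the state.
- bot.observe(): the state, without advancing time (a new reading comes with each control period).
- imaging.get_image(name): name is "scene" or "top" or "wrist"; returns the picture (420x560x3 uint8, blue, green, red); there is no depth.
- imaging.get_calibration(name): a dict with "mtx" (3x3 intrinsics, pixels), "R" (3x3) and "t" (3): a world point X has camera coordinates R X + t. Camera axes: x right, y down, z forward; pixel columns grow to the right and rows downward; lengths in m; the calibration is good to about 2 mm. A picture is of the moment at which its call begins: read the wrist's pose just before it. get_calibration takes no time and is no camera call; for the wrist camera it gives the pose at the moment of the call.
- bot.finish_job(): hands the job in; it is judged then, once.
Trained networks look in the newest picture that a camera, given by its name, has taken for a name from the list of things; names that differ only in an ending like _2 or _b are one class to them, and where a whole thing is asked for, a point or a joint stands for the part that bears it (a point fixed in the world has none). Each returns a list of dicts, best first, with "conf" (0 to 1); they miss things now and then, are a little off and sometimes report something else, mostly with a low value. They report only what shows in the picture. A call takes as long as a camera call. They do not tell look-alikes from the thing itself.
- imaging.search_frame(thing, camera): "extent" ([left, top, right, bottom] in pixels, round what is visible of it).
- imaging.mark_of(thing, camera): "at" ([column, row] in pixels: a listed point, or the origin of a listed thing).
The state is a dict: "time_s": time; "joints": joint angles; "dq": joint speeds; "effort": joint torques, N m; "eef_pos": TCP position; "tool_rot": TCP orientation; "wrist_force": force on the tool from outside, world axes, zero at the start; "wrist_torque": the same for the moment, N m; "gripper_width": finger opening in m; "gripper_force": force on a finger pad.
Only numpy, scipy, OpenCV 4.12 (cv2) and the standard library are available. Lean on these libraries where they do the work, as an engineer would, in place of code of your own. Each camera call takes 0.05 s, during which the arm holds its last target. There are 200 camera calls.

## Working session

There is one attempt and no reset: what is moved stays moved. The work goes in short steps, Python scripts to look and compute and a tool call to move; the robot and the scene stay as the last step left them, time stands still between calls to the robot, and variables do not carry over. Pictures are saved under pics/ and viewed, at most 10 in all, crops included, and the job is handed in when it is done.

Besides the shell and the picture viewer there is one more tool, called after "Request:" in YAML: its name, and indented under it one key for each argument. drive_tool: Moves the arm, as the interface text tells. Its arguments: {"type":"object","properties":{"deltas":{"type":"array"},"newtons":{"type":"number"}},"required":["deltas"]}

```bash
mkdir -p pics; cat > h.py <<'E'
from rig import bot, imaging
import numpy as np, cv2
def ray(cam,px):
    c=imaging.get_calibration(cam);R=np.array(c["R"]);t=np.array(c["t"]).ravel()
    d=R.T@np.linalg.inv(np.array(c["mtx"]))@np.array([px[0],px[1],1.]);return -R.T@t,d
def onz(cam,px,z):
    o,d=ray(cam,px);return o+d*(z-o[2])/d[2]
def tri(a,b):
    A=np.zeros((3,3));v=np.zeros(3)
    for cam,px in (a,b):
        o,d=ray(cam,px);d=d/np.linalg.norm(d);P=np.eye(3)-np.outer(d,d);A+=P;v+=P@o
    return np.linalg.solve(A,v)
E
python3 - <<'E'
from h import *
np.set_printoptions(precision=4,suppress=True)
for c in("scene","top"):
    im=imaging.get_image(c);cv2.imwrite(f"pics/{c}1.png",im)
    for n,z in(("polish_pot_center",.0145),("unit_free",0),("unit_free_home",.0145),("unit_free_pin",.092),("unit_spool",0),("unit_pads",0),("padlock",0),("tag_free_edge",.13)):
        for r in imaging.mark_of(n,c)[:3]: print(c,n,np.round(r["at"],1),round(r["conf"],2),onz(c,r["at"],z))
print(bot.observe())
E
```

```text
scene polish_pot_center [263.8 246.5] 0.65 [ 0.566  -0.1232  0.0145]
scene polish_pot_center [354.7 213.3] 0.59 [ 0.4384 -0.3571  0.0145]
scene unit_free [327.4 201.9] 0.94 [ 0.5359 -0.4064  0.    ]
scene unit_free_home [333.7 198.6] 0.84 [ 0.5178 -0.4067  0.0145]
scene unit_spool [306.3 209.7] 0.58 [ 0.568  -0.3408  0.    ]
scene unit_pads [282.3 224.6] 0.63 [ 0.5875 -0.245   0.    ]
scene padlock [274.  354.8] 0.62 [0.3968 0.1194 0.    ]
scene padlock [354.1 212.4] 0.56 [ 0.4497 -0.385   0.    ]
scene tag_free_edge [315.3 153.5] 0.79 [ 0.5808 -0.4185  0.13  ]
top polish_pot_center [280.4 191.2] 0.91 [ 0.5562 -0.1206  0.0145]
top polish_pot_center [370.7 232. ] 0.72 [ 0.4468 -0.3537  0.0145]
top unit_free [386.9 200.1] 0.93 [ 0.5303 -0.4009  0.    ]
top unit_free_home [387.  203.7] 0.79 [ 0.5198 -0.3977  0.0145]
top unit_free_pin [395.5 185.4] 0.63 [ 0.559  -0.4022  0.092 ]
top unit_free_pin [354.7 190.2] 0.32 [ 0.5486 -0.3029  0.092 ]
top unit_spool [355.4 189. ] 0.67 [ 0.5608 -0.3186  0.    ]
top unit_pads [325.4 179. ] 0.88 [ 0.5885 -0.2399  0.    ]
top unit_pads [325.6 182.4] 0.31 [ 0.5794 -0.2403  0.    ]
top padlock [190.3 252.6] 0.68 [0.3984 0.1189 0.    ]
top tag_free_edge [402.6 178.4] 0.65 [ 0.5711 -0.41    0.13  ]
top tag_free_edge [389.6 203.7] 0.56 [ 0.512  -0.3781  0.13  ]
{'time_s': 0.9, 'joints': array([ 1.0562,  0.6284,  0.0385,  1.5174, -0.027 ,  0.9963, -0.02  ]), 'dq': array([-0.0004, -0.0007,  0.0002,  0.0001, -0.0012, -0.0006,  0.0013]), 'effort': array([  0.0003, -56.3261,   1.2257, -19.3783,   0.0109,   0.0016,
        -0.    ]), 'eef_pos': array([ 0.282 , -0.5856,  0.2313]), 'tool_rot': array([-0.    ,  0.9749,  0.2225,  0.    ]), 'wrist_force': array([-0.5466,  0.2891, -0.6136]), 'wrist_torque': array([ 0.0007, -0.0196,  0.013 ]), 'gripper_force': 0.0, 'gripper_width': 0.08536958098498927}
```

View pics/scene1.png

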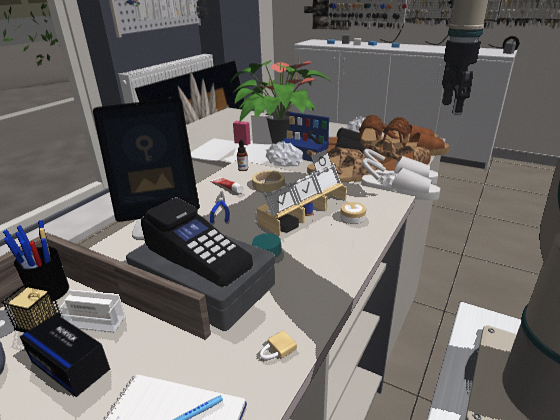

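View pics/top1.png

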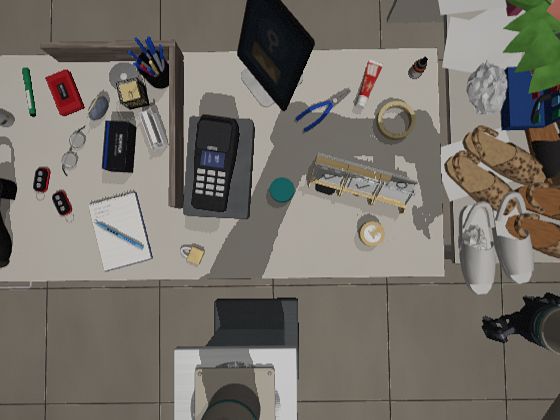

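The tan pot (top image 371,232; scene 354,213) stands in front of the rightmost pigeonhole, which has the upright ring tag (scene 322,160). The turquoise look-alike is at top 281,190. I'll move to a point above and in front of the pot, yawed to match the rack, and look from there.

Request:
drive_tool:
  deltas: [135, 33, -32, 0, 0, 0, 0, 135, 33, -32, 0, 0, 0, 0, 135, 33, -32, 0, 0, 0, 0, 135, 33, -32, 0, 0, 0, 0, 135, 33, -32, 0, 0, 0, 0, 135, 33, -32, 0, 0, 0, 0, 135, 0, 0, 0, 0, 0, 0.16, 135, 0, 0, 0, 0, 0, 0.16, 135, 0, 0, 0, 0, 0, 0.16, 135, 0, 0, 0, 0, 0, 0.16, 135, 0, 0, 0, 0, 0, 0.16, 135, 0, 0, 0, 0, 0, 0, 135, 0, 0, 0, 0, 0, 0]
  newtons: 40

```text
time_s: 2.52
eef_pos: [0.3773, -0.3267, 0.2314]
tool_rot: [0.0, 0.985, -0.173, 0.0]
wrist_force: [0.3, 0.4, -0.1]
gripper_width: 0.0401
gripper_force: 0.0
```

```bash
python3 - <<'E'
from h import *
np.set_printoptions(precision=4,suppress=True)
s=bot.observe();print(s["time_s"],s["eef_pos"],s["tool_rot"],s["gripper_width"],s["wrist_force"])
im=imaging.get_image("wrist");cv2.imwrite("pics/w1.png",im)
print(ray("wrist",(280,210)))
for n,z in(("polish_pot_center",.0145),("unit_free",0),("unit_free_home",.0145),("unit_free_pin",.092),("unit_spool",0),("unit_pads",0),("tag_free_edge",.13)):
    for r in imaging.mark_of(n,"wrist")[:2]: print(n,np.round(r["at"],1),round(r["conf"],2),onz("wrist",r["at"],z))
E
```

```text
2.525 [ 0.3773 -0.3267  0.2314] [ 0.      0.9849 -0.1733  0.0001] 0.04006211219800563 [ 0.2624  0.4062 -0.0851]
(array([ 0.4449, -0.3516,  0.3741]), array([-0.28  ,  0.1087, -0.954 ]))
polish_pot_center [44.8 76. ] 0.91 [ 0.5595 -0.1315  0.0145]
polish_pot_center [287.9 103.2] 0.69 [ 0.4478 -0.3593  0.0145]
unit_free [291.9 105.4] 0.73 [ 0.4442 -0.363   0.    ]
unit_free_home [306.5  14.2] 0.68 [ 0.5204 -0.405   0.0145]
unit_free_pin [142.1  22.5] 0.18 [ 0.5426 -0.2714  0.092 ]
unit_spool [220.9   4.3] 0.8 [ 0.5618 -0.3282  0.    ]
unit_pads [136.5   5.9] 0.63 [ 0.5901 -0.2468  0.    ]
```

View pics/w1.png

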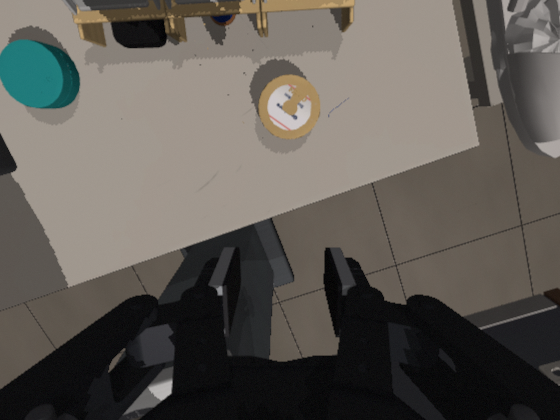

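The wrist view shows the tan pot at (289,106) and the wall feet of the rack along the top, around (95,38) to (347,22). I'll zoom in on the wall feet to get the rack's yaw.

```bash
python3 - <<'E'
import cv2
im=cv2.imread("pics/w1.png")[0:60,70:370];cv2.imwrite("pics/w1c.png",cv2.resize(im,None,fx=2.6,fy=2.6,interpolation=cv2.INTER_CUBIC))
E
```

```text
(no output)
```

View pics/w1c.png

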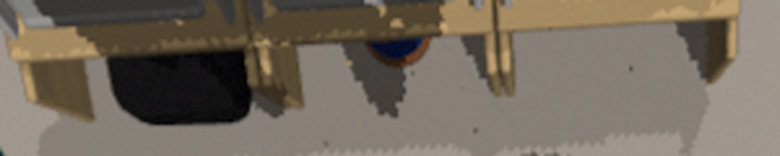

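```bash
python3 - <<'E'
from h import *
np.set_printoptions(precision=4,suppress=True)
a=onz("wrist",(342.3,31.5),0);b=onz("wrist",(105.8,46.2),0)
d=(b-a)[:2];print(a,b,np.linalg.norm(d));y=d/np.linalg.norm(d);x=np.array([y[1],-y[0]])
o=a[:2]+.038*y+.032*x;print("origin",o,"yaw",np.degrees(np.arctan2(x[1],x[0])))
p=onz("wrist",(288.5,105),.018)[:2]
for o in(o,np.array([.534,-.405])):
  for p in((.4478,-.3593),(.4468,-.3537)): q=p-o;print("pot in unit",q@x,q@y)
  t=np.array([.3773,-.3267])-o;print("tcp",t@x,t@y)
E
```

```text
[ 0.4954 -0.437   0.    ] [ 0.5676 -0.1991  0.    ] 0.24866525495069117
origin [ 0.5371 -0.41  ] yaw -16.890754959555373
pot in unit -0.1001268968336866 0.022542892010470585
pot in unit -0.10271082500215924 0.027610762886901192
tcp -0.1770574188904497 0.033252923573163444
pot in unit -0.09575940776933158 0.018683303339262287
pot in unit -0.09834333593780423 0.023751174215692894
tcp -0.17268992982609468 0.02939333490195515
```

Request:
drive_tool:
  deltas: [0, 0, 0, 0, 0, 0, -0.043, 0, 38, 4, 0, 0, 0, 0, 0, 38, 4, 0, 0, 0, 0, 0, 0, 0, 50, 0, 0, 0, 0, 0, 0, 50, 0, 0, 0, 0, 0, 0, 60, 0, 0, 0, 0, 0, 0, 0, 0, 0, 0, 0, 0, 0, 0, 0, 0, 0]

```text
time_s: 3.92
eef_pos: [0.4481, -0.3585, 0.073]
tool_rot: [0.001, 0.988, -0.153, 0.001]
wrist_force: [-0.5, 0.0, 1.7]
gripper_width: 0.0856
gripper_force: 0.0
```

```bash
cat >> h.py <<'E'
O=np.array([.5365,-.408]);a=np.radians(-17.5);X=np.array([np.cos(a),np.sin(a)]);Y=np.array([-X[1],X[0]])
def u(p): q=np.array(p)[:2]-O;return np.round(1000*np.array([q@X,q@Y]),1)
E
python3 - <<'E'
from h import *
s=bot.observe();print(s["time_s"],s["eef_pos"],u(s["eef_pos"]),s["gripper_width"])
im=imaging.get_image("wrist");cv2.imwrite("pics/w2.png",im)
for n,z in(("polish_pot_center",.0145),("unit_free",0),("unit_free_home",.0145)):
    for r in imaging.mark_of(n,"wrist")[:2]: print(n,np.round(r["at"],1),round(r["conf"],2),u(onz("wrist",r["at"],z)))
for r in imaging.search_frame("polish_pot_center","wrist")[:2]:print(r)
E
```

```text
3.925 [ 0.44805817 -0.35845011  0.07304152] [-99.2  20.7] 0.08558834762988068
polish_pot_center [284.3 226.8] 0.8 [-101.4   18.6]
unit_free [318.2  63.8] 0.87 [ 0.6 -2.4]
unit_free_home [316.   84.8] 0.73 [-13.    0.3]
{'extent': [232.1, 176.9, 335.8, 279.3], 'conf': 0.61}
```

View pics/w2.png

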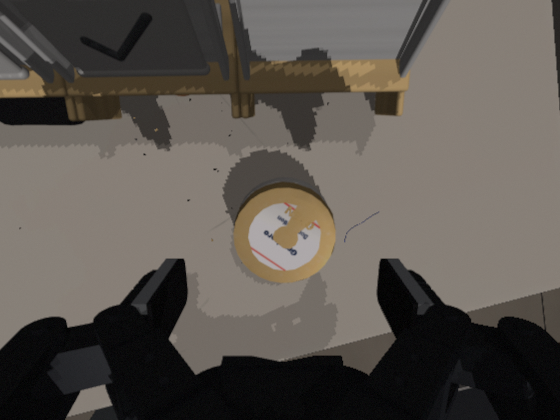

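The wrist image shows the pot at (285,234) between the fingers, with the rack square to the tool and the mouth spanning columns 253 to 376. I'll go down over the pot, nudge it sideways with open fingertips, and look again.

Request:
drive_tool:
  deltas: [0, 0, 1, 40, 0, 0, 0, 0, 0, 0, 30, 0, 0, 0, 50, 0, 0, 0, 0, 0, 0, 50, 0, 0, 0, 0, 0, 0, 50, 0, 0, 0, 0, 0, 0, 50, 0, 7, 0, 0, 0, 0, 50, 0, 7, 0, 0, 0, 0, 50, 0, 7, 0, 0, 0, 0, 50, 0, 0, 0, 0, 0, 0]
  newtons: 20

```text
time_s: 5.3
eef_pos: [0.4399, -0.3797, 0.0014]
tool_rot: [0.001, 0.988, -0.154, 0.0]
wrist_force: [-0.1, 0.4, 0.4]
gripper_width: 0.0686
gripper_force: 0.0
```

```bash
python3 - <<'E'
from h import *
s=bot.observe();print(s["time_s"],s["eef_pos"],u(s["eef_pos"]),s["gripper_width"],s["wrist_force"])
im=imaging.get_image("wrist");cv2.imwrite("pics/w3.png",im)
for n,z in(("polish_pot_center",.0145),("unit_free",0),("unit_free_home",.0145)):
    for r in imaging.mark_of(n,"wrist")[:2]: print(n,np.round(r["at"],1),round(r["conf"],2),u(onz("wrist",r["at"],z)))
E
```

```text
5.3 [ 0.43992607 -0.37974157  0.00138026] [-100.6   -2.1] 0.06855861815581558 [-0.08544283  0.40109498  0.38013089]
polish_pot_center [281.7 281.5] 0.78 [-102.9   -1.3]
unit_free [278.5  35.1] 0.91 [-0.3  0. ]
unit_free_home [274.6  70.2] 0.96 [-14.9   1.6]
```

View pics/w3.png

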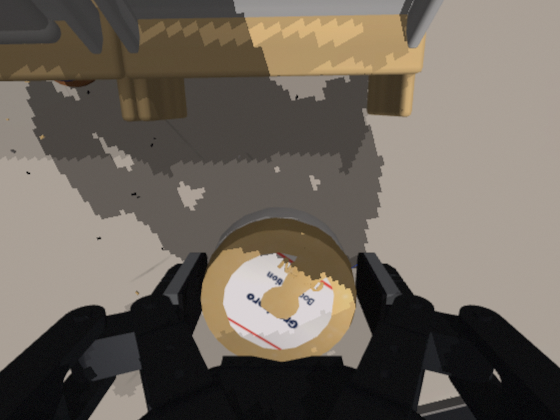

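The pot (279,295) is now lined up with the mouth (185 to 368). I'll back off, narrow the fingers into a cradle behind the pot, and push.

Request:
drive_tool:
  deltas: [20, 0, 0, 0, 0, 0, 0, 20, 0, 0, 0, 0, 0, 0, 20, -30, -1, -2, 0, 0, 0, 20, -30, 0, -2, 0, 0, 0, 135, 0, 0, -4, 0, 0, 0, 135, 0, 0, 0, 0, 0, 0, 135, 0, 0, 0, 0, 0, 0, 135, 0, 0, 0, 0, 0, 0, 135, 10, 0, 0, 0, 0, 0, 135, 10, 0, 0, 0, 0, 0, 135, 10, 0, 0, 0, 0, 0, 135, 10, 0, 0, 0, 0, 0, 135, 10, 0, 0, 0, 0, 0, 135, 10, 0, 0, 0, 0, 0, 135, 8, 0, 0, 0, 0, 0, 135, 0, 0, 0, 0, 0, 0]

```text
time_s: 7.5
eef_pos: [0.4495, -0.3801, 0.0093]
tool_rot: [0.0, 0.988, -0.153, 0.001]
wrist_force: [-0.1, 0.0, -0.5]
gripper_width: 0.0405
gripper_force: 0.0
```

```bash
python3 - <<'E'
from h import *
s=bot.observe();print(s["time_s"],s["eef_pos"],u(s["eef_pos"]),s["gripper_width"],s["wrist_force"])
im=imaging.get_image("wrist");cv2.imwrite("pics/w4.png",im)
for n,z in(("polish_pot_center",.0145),("unit_free",0),("unit_free_home",.0145)):
    for r in imaging.mark_of(n,"wrist")[:2]: print(n,np.round(r["at"],1),round(r["conf"],2),u(onz("wrist",r["at"],z)))
E
```

```text
7.5 [ 0.44948823 -0.38011741  0.00934707] [-91.4   0.4] 0.04049525249647441 [-0.10213468  0.00320639 -0.48325587]
polish_pot_center [282.1 188.2] 0.83 [-53.7  -0.1]
unit_free [282.   61.7] 0.67 [-1.1 -0.2]
unit_free_home [284.9  95. ] 0.62 [-15.5  -1.4]
```

View pics/w4.png

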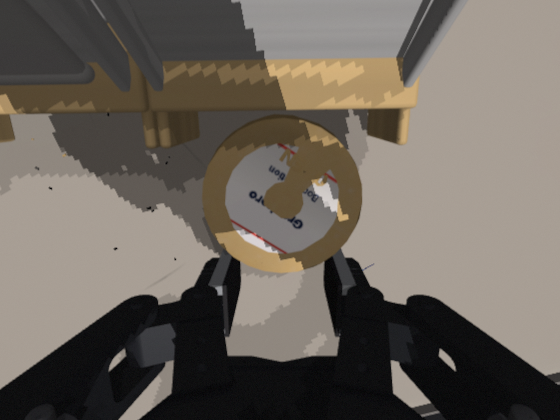

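The pot (282,192) sits centred in the fingers and is heading straight into the mouth. I'll push it the rest of the way.

Request:
drive_tool:
  deltas: [135, 8, 0, 0, 0, 0, 0, 135, 8, 0, 0, 0, 0, 0, 135, 8, 0, 0, 0, 0, 0, 135, 8, 0, 0, 0, 0, 0, 135, 3, 0, 0, 0, 0, 0, 135, 3, 0, 0, 0, 0, 0, 135, 0, 0, 0, 0, 0, 0]

```text
time_s: 8.57
eef_pos: [0.4848, -0.3914, 0.0093]
tool_rot: [0.0, 0.988, -0.153, 0.0]
wrist_force: [-1.0, 0.3, 0.1]
gripper_width: 0.0401
gripper_force: 0.0
```

Request:
drive_tool:
  deltas: [135, 2, 0, 0, 0, 0, 0, 135, 2, 0, 0, 0, 0, 0, 135, 1, 0, 0, 0, 0, 0, 135, 0, 0, 0, 0, 0, 0]

```text
time_s: 9.07
eef_pos: [0.4881, -0.3925, 0.0092]
tool_rot: [-0.0, 0.988, -0.154, -0.001]
wrist_force: [-4.4, 1.4, 1.8]
gripper_width: 0.0401
gripper_force: 2.3
```

```bash
python3 - <<'E'
from h import *
s=bot.observe();print(s["time_s"],s["eef_pos"],u(s["eef_pos"]),s["wrist_force"])
imaging.get_image("wrist")
for n,z in(("polish_pot_center",.0145),):
    for r in imaging.mark_of(n,"wrist")[:2]: print(n,np.round(r["at"],1),round(r["conf"],2),u(onz("wrist",r["at"],z)))
E
```

```text
9.075 [ 0.48805458 -0.39253669  0.00918139] [-50.9   0.2] [-4.43796624  1.44971129  1.75097682]
```

Request:
drive_tool:
  deltas: [135, 2, 0, 0, 0, 0, 0, 135, 0, 0, 0, 0, 0, 0]

```text
time_s: 9.43
eef_pos: [0.4882, -0.3926, 0.009]
tool_rot: [-0.001, 0.988, -0.154, -0.003]
wrist_force: [-8.3, 2.8, 5.7]
gripper_width: 0.0406
gripper_force: 4.5
```

The pot has stopped: force rose and there was no further motion. Next I'll retreat, shut the fingers, go over the rack and come down behind the tag.

Request:
drive_tool:
  deltas: [135, -4, 0, 0, 0, 0, 0, 135, -15, 0, 0, 0, 0, 0, 135, -31, 0, 0, 0, 0, 0, 255, 0, 0, -48, 0, 0, 0, 255, 0, 0, -48, 0, 0, 0, 255, 0, 0, -48, 0, 0, 0, 255, 0, 0, -48, 0, 0, 0, 255, 0, 0, 0, 0, 0, 0, 255, 0, 0, 0, 0, 0, 0]

```text
time_s: 10.55
eef_pos: [0.4444, -0.3782, 0.2012]
tool_rot: [0.0, 0.988, -0.153, 0.001]
wrist_force: [-1.0, 0.7, 0.0]
gripper_width: 0.0001
gripper_force: 0.0
```

```bash
python3 - <<'E'
from h import *
O+=.002*X
s=bot.observe();print(s["time_s"],s["eef_pos"],u(s["eef_pos"]),s["gripper_width"],s["wrist_force"])
im=imaging.get_image("wrist");cv2.imwrite("pics/w5.png",im)
for n,z in(("polish_pot_center",.0145),("unit_free_home",.0145),("unit_free_pin",.092),("tag_free_edge",.135)):
    for r in imaging.mark_of(n,"wrist")[:2]: print(n,np.round(r["at"],1),round(r["conf"],2),u(onz("wrist",r["at"],z)))
E
```

```text
10.55 [ 0.44436583 -0.37816676  0.20119567] [-98.8   0.7] 0.000128551833799649 [-0.98521617  0.65152942  0.00437604]
polish_pot_center [281.8  96.1] 0.8 [-16.6   0.9]
polish_pot_center [ 13.5 146.2] 0.59 [-63.8 270.5]
unit_free_home [281.9  94.7] 0.63 [-15.5   0.7]
unit_free_pin [284.6  54.7] 0.76 [ 8.5 -1.5]
```

View pics/w5.png

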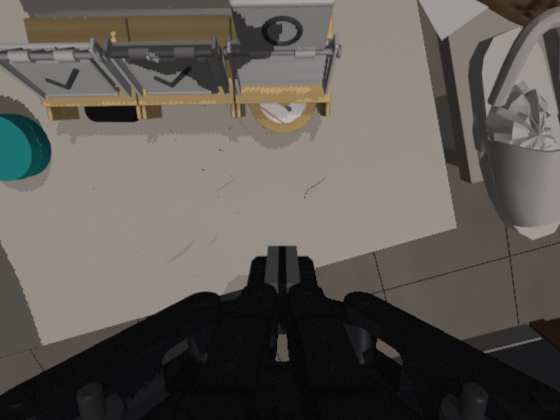

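The wrist view shows the pot home at (283,110), its tag upright with the ring at (282,30), the hinge at row 50, and clear space behind. Next I'll cross over and come down behind the tag.

Request:
drive_tool:
  deltas: [255, 46, 0, 0, 0, 0, 0, 255, 46, 0, 0, 0, 0, 0, 255, 46, 0, 0, 0, 0, 0, 255, 46, 0, 0, 0, 0, 0, 255, 0, 0, 0, 0, 0, 0, 255, 0, 0, 40, 0, 0, 0, 255, 0, 0, 42, 0, 0, 0, 255, 0, 0, 0, 0, 0, 0]

```text
time_s: 11.8
eef_pos: [0.6154, -0.4321, 0.1148]
tool_rot: [-0.002, 0.988, -0.154, -0.004]
wrist_force: [-0.3, -0.5, 0.1]
gripper_width: 0.0003
gripper_force: 0.0
```

Request:
drive_tool:
  deltas: [255, -14, 0, 0, 0, 0, 0, 255, -11, 0, 0, 0, 0, 0, 255, -11, 0, 0, 0, 0, 0, 255, -11, 0, 0, 0, 0, 0, 255, -11, 0, 0, 0, 0, 0, 255, -11, 0, 0, 0, 0, 0, 255, -11, 0, 0, 0, 0, 0, 255, -5, 0, 6, 0, 0, 0, 255, -6, 0, 6, 0, 0, 0, 255, 0, 0, 8, 0, 0, 0, 255, 0, 0, 8, 0, 0, 0, 255, 0, 0, 8, 0, 0, 0, 255, 0, 0, 0, 0, 0, 0]

```text
time_s: 13.42
eef_pos: [0.5319, -0.406, 0.0822]
tool_rot: [-0.0, 0.988, -0.153, -0.001]
wrist_force: [-0.5, -0.8, -0.6]
gripper_width: -0.0005
gripper_force: 0.0
```

```bash
python3 - <<'E'
from h import *
O+=.002*X
s=bot.observe();print(s["time_s"],s["eef_pos"],u(s["eef_pos"]),s["gripper_width"],s["wrist_force"])
E
```

```text
13.425 [ 0.53193311 -0.40604298  0.0821695 ] [-6.9  0.5] -0.0005265441341515024 [-0.51405147 -0.77368984 -0.60020289]
```

Request:
drive_tool:
  deltas: [255, -4, 0, 2, 0, 0, 0, 255, 0, 0, 3, 0, 0, 0, 255, 0, 0, 3, 0, 0, 0, 255, 0, 0, 0, 0, 0, 0]

```text
time_s: 13.92
eef_pos: [0.5284, -0.4052, 0.0751]
tool_rot: [-0.0, 0.988, -0.154, -0.0]
wrist_force: [0.2, 0.0, -0.2]
gripper_width: 0.0001
gripper_force: 0.0
```

Request:
drive_tool:
  deltas: [255, 0, 0, 3, 0, 0, 0, 255, 0, 0, 3, 0, 0, 0, 255, 0, 0, 0, 0, 0, 0]

```text
time_s: 14.3
eef_pos: [0.5271, -0.4054, 0.0703]
tool_rot: [-0.0, 0.988, -0.154, -0.001]
wrist_force: [-4.8, 2.9, 8.9]
gripper_width: -0.0002
gripper_force: 4.2
```

The tip is pressing on the panel, with the force along its normal. One more small press, then lift away and look.

Request:
drive_tool:
  deltas: [255, 0, 0, 2, 0, 0, 0, 255, 0, 0, 0, 0, 0, 0, 255, -3, 0, -12, 0, 0, 0, 255, -20, 0, -40, 0, 0, 0, 255, -35, 0, -50, 0, 0, 0, 255, -35, 0, -30, 0, 0, 0, 255, 0, 0, 0, 0, 0, 0]

```text
time_s: 15.18
eef_pos: [0.4387, -0.3782, 0.2025]
tool_rot: [0.001, 0.988, -0.155, 0.002]
wrist_force: [0.6, 0.2, -0.8]
gripper_width: 0.0
gripper_force: 0.0
```

```bash
python3 - <<'E'
from h import *
O+=.002*X
im=imaging.get_image("wrist");cv2.imwrite("pics/w6.png",im)
for n,z in(("polish_pot_center",.0145),("tag_free_edge",.052)):
    for r in imaging.mark_of(n,"wrist")[:2]: print(n,np.round(r["at"],1),round(r["conf"],2),u(onz("wrist",r["at"],z)))
a=imaging.get_image("scene")[140:260,220:400]
cv2.imwrite("pics/c6.png",np.hstack([cv2.resize(a,(400,267),interpolation=cv2.INTER_CUBIC),cv2.resize(im[:267],(400,267))]))
E
```

```text
polish_pot_center [280.6  88.8] 0.67 [-12.2   1.4]
polish_pot_center [  8.6 143.3] 0.57 [-63.  273.9]
tag_free_edge [280.3  86. ] 0.64 [-12.3   2. ]
```

View pics/c6.png

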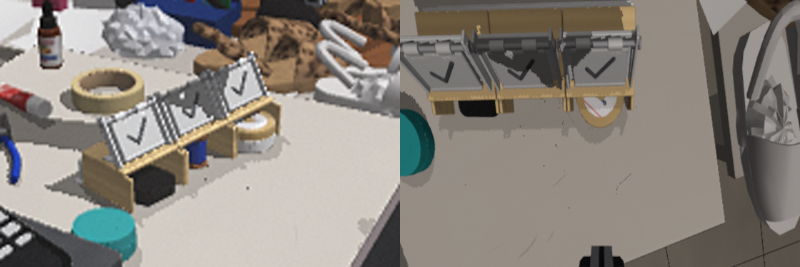

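Both views show all three tags flat with ticks (free tag at 242,85 in the left view and 600,68 in the right), the pot home in its pigeonhole, and the neighbouring goods and tags in place. I'm handing it in.

```bash
python3 -c "
from rig import bot
print(bot.finish_job())"
```

```text
the job is handed in; nothing more can be done
None
```

The job is handed in: the pot is home against the back stop of the empty pigeonhole, its tag is flipped flat with the tick showing, the arm never went near the padlock, and the neighbouring goods and tags look unchanged in the final pictures.

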